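# Cure the practice tips: load the lamp and press its bar switch

### The job

Take the wooden stand of practice nail tips out of its cradle, set it down on the table and take it again by its bare tail, so that you can lay it nose first in the curing lamp, upright, straight, about mid-width and fully home against the back wall, and let it go there. Then start the lamp: gently press the long bar switch on its roof near the middle, so that both ends go down evenly, hold it fully down for a second and let it come up. Never tip the stand, and leave the bottle, jar and buffing block alone.

Things in the scene. Friction and masses are not known exactly. Their poses are not given: they have to be found in the camera images.
- stand: Loose brown wooden bar, 160 (x) x 50 (y) x 30 mm high, 0.11 to 0.22 kg, with a row of five white nail-shaped tips (12 mm wide, 3 thick, up to 57 mm above the underside) along its middle line at x = +62, +43, +24, +5, -14 mm. Origin: centre of the underside; +x to the nose, z up. The tail (last 60 mm at -x) is bare. It starts in the cradle, axes parallel to the cradle's.
- stand_nose (a point): Middle of the lower edge of the stand's nose end (+80, 0, 0 mm in the stand's frame); same axes as the stand.
- stand_tail (a point): Middle of the upper edge of the stand's tail end (-80, 0, +30 mm in the stand's frame); same axes as the stand.
- cradle: Fixed pale plywood cradle, 178 (x) x 68 mm (y), floor 6 mm thick, 56 mm wide. Origin: centre of the underside. Side walls 42 mm high, 7 thick, hug the stand's ends (|x| 30 to 89 mm, inner faces at |y| = 27 mm); end walls 20 mm high, inner faces at |x| = 83 mm. Only in the open middle 60 mm can fingers take the stand by its 50 mm width. The table between it and the lamp is free.
- lamp: Fixed white tunnel-shaped curing lamp, 200 (y) x 96 high x 135 mm. Origin: middle of its only mouth, at table height; +x points inwards, z up. Floor 10 mm thick from a lip at x = -25 mm to the back wall's face at x = 85 mm; inside about 180 mm wide, roof underside at 86 mm. With the stand home 75 mm of tail stick out: held by its last 40 mm, the gripper stays in front of the hood.
- bar: Bar switch: grey bar 150 (y) x 24 (x) x 10 mm high across the lamp's roof at lamp x = 45 mm, top 126 mm above the table at rest. Origin: its centre; axes as the lamp's. Sinks 10 mm on springs (starts at 2 N, fully down at 8 N, then a hard stop) and rocks on a middle hinge (axis x, 5 N m per rad): 8 N at 20 mm off the middle puts one end 5 mm lower. Over 40 N is too rough.
- bar_mid (a point): Middle of the bar's top face: the place to press. Moves with the bar.
- bar_left (a point): Middle of the bar's top edge at its +y end, 75 mm from bar_mid; 126 mm above the table at rest. Moves with the bar.
- bar_right (a point): Middle of the bar's top edge at its -y end, 75 mm from bar_mid; 126 mm above the table at rest. Moves with the bar.
- bar_press (a joint): Downward travel of the middle of the bar: 0 at rest, 0.010 m fully down; springs back when released.
- bottle: Bystander: white lotion bottle, 52 mm diameter, 130 mm tall; origin under its centre.
- jar: Bystander: glass jar, 64 mm diameter, 60 mm tall; origin under its centre.
- buffer: Bystander: grey buffing block, 95 (x) x 28 x 28 mm; origin under its centre.
Mind the look-alikes: they are no part of the job. What is shaped like the stand but blue or green is not meant.

How it is judged:
By the outcome, as a careful person would: the job done as asked, in the order asked, and still so for the second after the job is handed in, with the robot touching nothing.
It also fails if it takes over 72 s, if anything falls off the work surface, if the arm or the gripper's body presses on something with over 40 N, if the wrist force passes 120 N, or if a joint passes its speed limit or range.

### The arm

A 6-joint arm with a two-finger parallel gripper is mounted at the origin on the work surface. World frame = base frame: x ahead of the robot, y to its left, z up, the work surface at z = 0. Lengths are in mm, angles in rad, forces in N, time in s.
With the tool pointing down it reaches from about 300 to 775 mm from the base axis. Payload 14.6 kg.
Tool frame: the origin (TCP) lies on the mounting face of the last link; the fingertips stand 199 mm ahead of it and the grasp point (between the pads) lies 180 mm ahead of it; z points along the fingers, y is the line along which they close (so a half turn about z gives the same grasp; the last joint's range is limited). The gripper opens to 94 mm and grips with 3 to 60 N. Pads are 16 mm wide; open, the fingers measure 119 mm over their backs; the gripper's body (75 mm by 177 mm) begins 78 mm behind the grasp point.
Start: joints at [1.071, 0.3, 1.521, -0, 1.321, -0.067], TCP at [230.675, 499.28, 404.646] pointing down, gripper open.
Joint ranges: [-3.03, 3.03], [-0.79, 2.21], [0.23, 2.52], [-1.04, 4.18], [0, 3.07], [-2.55, 2.55]. Speed limits (rad/s): [2.22, 2.22, 2.57, 3.14, 3.14, 3.14].

### API

Orientations are given as [roll, pitch, yaw] about the fixed x, y, z axes, in that order (R = Rz(yaw) Ry(pitch) Rx(roll)).
In Python, from cell import manip gives the robot as it stands. The module is installed in compiled form; this text tells all that it offers.
- The arm moves only by the shell command python3 -m creep 'ROWS' [FORCE]. ROWS is a JSON object of lists of equal length, an entry for each row: "slide": the shift along the world's x, y, z in cm, a list of three; "turn": the turn about the world's z in rad; "claw": the opening, from 0 (shut) to 1 (fully open). A call has 1 to 8 rows; each row shifts and turns the commanded pose from where the row before left it; what a row does not reach is not made up. A row lasts 1/8 s, in which the tool goes at most 62.5 mm and 10.7 degrees, less where a joint would pass 70% of its speed; a pose out of reach is approached as far as the arm can. A call with a gripper value outside its range is refused whole. The fingers move at their own pace and stop on an object; FORCE is the grip in N (left out, the last holds). Time passes only in rows, so rows that do not move let the fingers close. It gives the time, the measured TCP pose, the force, the opening and the grip force at its end, in the units of the state.
- manip.read_state(): the state, without advancing time (a new reading comes with each control period).
- manip.camera(name): name is "side" or "top" or "wrist"; returns (picture, depth): 384x512x3 uint8, red, green, blue; 384x512 float32, mm along the optical axis (not along the pixel's ray), 0 where there is no reading.
- manip.calibration(name): a dict with "intrinsics" (3x3 intrinsics, pixels), "k1" (the pictures are not rectified: a ray, as slopes to the right and down, at radius r is drawn at 1 + k1 r^2 times it, then the intrinsics apply), "pose" (4x4, takes a point from camera to world coordinates). Camera axes: x right, y up, looking along -z (the intrinsics and any distortion apply to the point x, -y, -z); pixel columns grow to the right and rows downward; lengths in mm; the calibration is good to about 2 mm. A picture is of the moment at which its call begins: read the wrist's pose just before it. calibration takes no time and is no camera call; for the wrist camera it gives the pose at the moment of the call.
- manip.sign_off(): hands the job in; it is judged then, once.
Trained networks look in the newest picture that a camera, given by its name, has taken for a name from the list of things; names that differ only in an ending like _2 or _b are one class to them, and where a whole thing is asked for, a point or a joint stands for the part that bears it (a point fixed in the world has none). Each returns a list of dicts, best first, with "score" (0 to 1); they miss things now and then, are a little off and sometimes report something else, mostly with a low value. They report only what shows in the picture. A call takes as long as a camera call. They do not tell look-alikes from the thing itself.
- manip.cut_out(query, camera): "mask" (384x512 bool, what is visible of it) and "position" ([column, row] in pixels, amid what is visible of it).
The state is a dict: "clock": time; "joints": joint angles; "qd": joint speeds; "effort": joint torques, N m; "eef_pos": TCP position; "eef_rot": TCP orientation; "wrist_force": force on the tool from outside, world axes, zero at the start; "moment": the same for the moment, N m; "finger_gap": finger opening in mm; "finger_force": force on a finger pad.
Only numpy, scipy, OpenCV 4.12 (cv2) and the standard library are available. Lean on these libraries where they do the work, as an engineer would, in place of code of your own. Each camera call takes 0.05 s, during which the arm holds its last target. There are 200 camera calls.

## Working session

There is one attempt and no reset: what is moved stays moved. The work goes in short steps, Python scripts to look and compute and a shell command to move; the robot and the scene stay as the last step left them, time stands still between calls to the robot, and variables do not carry over. Pictures are saved under pics/ and viewed, at most 10 in all, crops included, and the job is handed in when it is done.

```bash
mkdir -p pics; cat > h.py <<'E'
import numpy as np, cv2
from cell import manip
def cal(n):
    c=manip.calibration(n); return np.array(c["intrinsics"]),c["k1"],np.array(c["pose"])
def world(n,depth,pix,c=None):
    K,k1,T=c or cal(n)
    p=np.atleast_2d(pix).astype(float)
    u=cv2.undistortPoints(p.reshape(-1,1,2),K,np.array([k1,0,0,0.])).reshape(-1,2)
    d=depth[p[:,1].round().astype(int),p[:,0].round().astype(int)]
    P=np.c_[u[:,0]*d,-u[:,1]*d,-d,np.ones(len(d))]
    return (P@T.T)[:,:3],d>0
def maskpts(n,depth,m,c=None):
    r,cc=np.nonzero(m); P,ok=world(n,depth,np.c_[cc,r],c); return P[ok]
E
python3 - <<'E'
from h import *
s=manip.read_state(); print(s)
ims=[]
for n in("top","side"):
    im,d=manip.camera(n); np.savez(f"{n}0.npz",im=im,d=d)
    cv2.imwrite(f"pics/{n}0.png",im[:,:,::-1])
    for q in("stand","cradle","lamp","bar"):
        for r in manip.cut_out(q,n)[:4]:
            P=maskpts(n,d,r["mask"]); 
            print(n,q,round(r["score"],2),np.round(r["position"]),r["mask"].sum(),np.median(P,0).round(),P.min(0).round(),P.max(0).round())
E
```

```text
{'clock': 0.0, 'joints': array([ 1.07141633e+00,  3.00478290e-01,  1.52157790e+00, -3.17255838e-05,
        1.32068323e+00, -6.65966332e-02]), 'qd': array([ 4.43799646e-04, -5.27041792e-04, -1.50455834e-04,  2.48851241e-04,
       -3.26813577e-05,  1.70389338e-06]), 'effort': array([-3.03390516e-03, -5.31799901e+01, -3.52734876e+01,  7.07216584e-02,
        2.44917726e-02, -1.08624711e-04]), 'eef_pos': array([230.65829844, 499.26360487, 404.08359819]), 'eef_rot': array([-3.14044639e+00, -4.56526318e-05,  2.70881713e+00]), 'wrist_force': array([-0.46959628, -0.01334453,  0.84177405]), 'moment': array([ 0.01085921, -0.02256132,  0.01965384]), 'finger_force': 0.0, 'finger_gap': 94.16029680009422}
top stand 0.94 [172. 189.] 972 [565. 235.  37.] [487. 203.  10.] [650. 271.  67.]
top stand 0.89 [174. 119.] 1106 [775. 241.  30.] [699. 186.  -2.] [869. 308.  61.]
top stand 0.63 [105. 275.] 1102 [331. 413.  31.] [286. 332.   0.] [375. 494.  61.]
top stand 0.59 [176. 265.] 1147 [352. 212.  31.] [275. 150.  -5.] [428. 280.  61.]
top cradle 0.73 [258. 116.] 388 [776. -22.  88.] [761. -49.  -1.] 
[... 346 characters left out ...]
6. -156.  132.]
side stand 0.9 [268. 149.] 571 [776. 238.  28.] [699. 185.  -5.] [884. 326.  59.]
side stand 0.73 [229. 169.] 433 [567. 232.  36.] [486. 206.   3.] [657. 272.  64.]
side stand 0.71 [156. 168.] 487 [325. 397.  30.] [284. 329.  -5.] [376. 538.  61.]
side stand 0.59 [181. 193.] 583 [341. 203.  30.] [272. 148.  -5.] [428. 283.  62.]
side cradle 0.92 [223. 172.] 438 [531. 213.  25.] [475. 191.  -5.] [659. 328.  67.]
side lamp 0.72 [320. 244.] 3514 [ 626. -260.   86.] [ 555. -344.   -6.] [793. -69. 132.]
side lamp 0.56 [320. 227.] 329 [ 633. -234.  126.] [ 615. -305.   81.] [ 681. -148.  132.]
side bar 0.89 [320. 224.] 283 [ 632. -241.  126.] [ 615. -305.  105.] [ 650. -162.  132.]
```

View pics/top0.png

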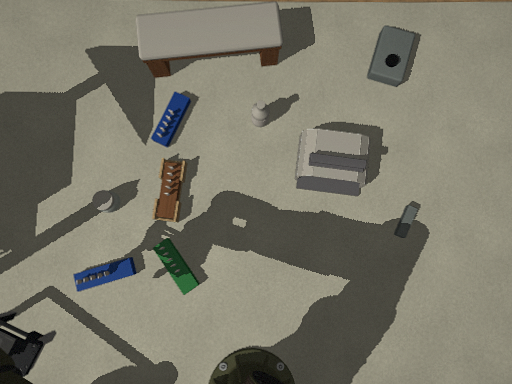

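View pics/side0.png

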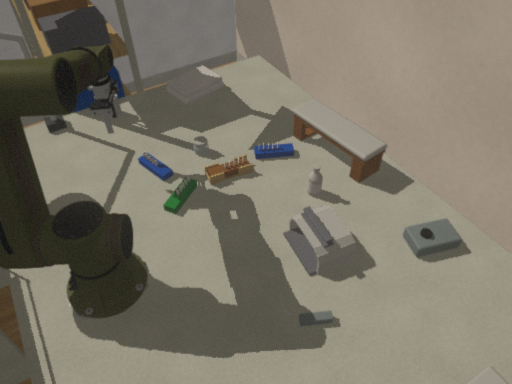

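Four stand-like things in the top view: blue (172,119), brown in the pale cradle (171,189), green (176,265), blue (105,274). The brown one in the cradle fits. Its tips lie at the far (+x) end, and its bare tail is towards the robot. The lamp is at (332,160) with its mouth and lip towards the robot. The bottle is at (260,115), the jar at (105,200) and the buffer at (407,219).

```bash
python3 - <<'E'
from h import *
from scipy.optimize import minimize
z={n:np.load(n+"0.npz") for n in("top","side")}
def all_(n): 
    return maskpts(n,z[n]["d"],np.ones((384,512),bool))
def rect(P): return [np.round(v,3) for v in cv2.minAreaRect(P[:,:2].astype(np.float32))]
for n in z:
    A=all_(n)
    b=A[(A[:,2]>118)&(A[:,2]<135)&(A[:,0]>590)&(A[:,0]<680)&(A[:,1]<-140)&(A[:,1]>-320)]
    print(n,"bar",len(b),rect(b),np.median(b[:,2]))
    box=(A[:,0]>450)&(A[:,0]<680)&(A[:,1]>180)&(A[:,1]<300)
    w=A[box&(A[:,2]>4)]; print("cradle all",rect(w))
    w=A[box&(A[:,2]>38)&(A[:,2]<46)]; print("walls",len(w),rect(w))
    t=A[box&(A[:,2]>48)]; m=t.mean(0); _,_,v=np.linalg.svd(t[:,:2]-m[:2]); print("tips",len(t),m.round(1),np.arctan2(v[0,1],v[0,0]).round(3),t.min(0).round(),t.max(0).round())
    l=A[(A[:,0]>500)&(A[:,0]<760)&(A[:,1]<-100)&(A[:,1]>-380)]
    r=l[(l[:,2]>88)&(l[:,2]<104)]; print("roof",len(r),rect(r),np.median(r[:,2]))
    r=l[(l[:,2]>5)&(l[:,2]<130)]; print("lampall",rect(r))
im=z["top"]["im"][140:235,130:210]
cv2.imwrite("pics/crop.png",cv2.resize(im[:,:,::-1],None,fx=6,fy=6,interpolation=cv2.INTER_CUBIC))
E
```

```text
top bar 502 [array([ 633.917, -230.755]), array([149.391,  24.659]), np.float64(82.63)] 126.48335083278619
cradle all [array([564.814, 239.922]), array([226.615, 119.516]), np.float64(0.005)]
walls 479 [array([566.31 , 237.829]), array([ 68.601, 175.734]), np.float64(83.041)]
tips 41 [590.8 233.7  59.7] 3.021 [551. 224.  49.] [630. 244.  67.]
roof 2103 [array([ 656.906, -232.328]), array([169.309, 136.212]), np.float64(82.14)] 96.41479572025287
lampall [array([ 628.71 , -241.805]), array([279.854, 251.882]), np.float64(87.925)]
side bar 309 [array([ 634.532, -230.404]), array([151.294,  24.815]), np.float64(83.65)] 125.87031601692934
cradle all [array([562.052, 236.312]), array([111.157, 227.416]), np.float64(88.022)]
walls 201 [array([566.158, 236.334]), array([ 76.058, 177.178]), np.float64(82.93)]
tips 27 [593.9 235.3  57.8] 3.097 [551. 222.  49.] [631. 254.  67.]
roof 1287 [array([ 656.893, -236.379]), array([167.919, 138.437]), np.float64(82.047)] 96.18701146243257
lampall [array([ 628.494, -240.729]), array([256.534, 277.323]), np.float64(1.282)]
```

View pics/crop.png

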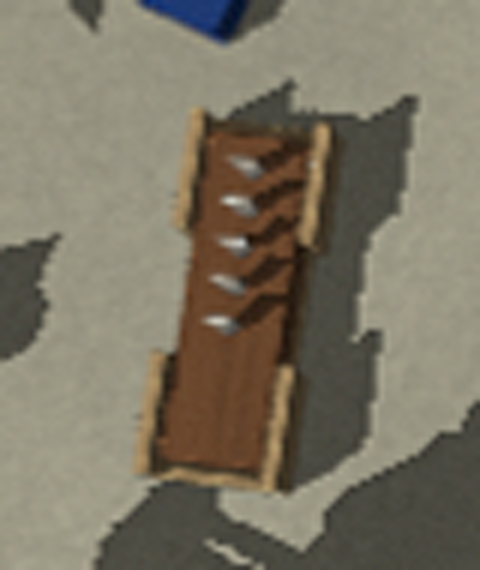

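The crop confirms it: a brown bar with five white tips at the upper end, sitting in the pale cradle, bare at the lower end. Its centre is near (566, 237) and its yaw about -0.122. The lamp's yaw is about -0.125 and its origin near (589.5, -225). I'll move above the stand now.

```bash
python3 -m creep '{"slide":[[4.2,-3.27,-0.9],[4.2,-3.27,-0.9],[4.2,-3.27,-0.9],[4.2,-3.27,-0.9],[4.2,-3.27,-0.9],[4.2,-3.27,-0.9],[4.2,-3.27,-0.9],[4.15,-3.3,-0.9]],"turn":[0.04,0.04,0.04,0.04,0.04,0.04,0.04,0.03],"claw":[1,1,1,1,1,1,1,1]}' 25
python3 -m creep '{"slide":[[0,0,0],[0,0,0]],"turn":[0,0],"claw":[1,1]}'
python3 - <<'E'
from h import *
s=manip.read_state();print(s["clock"],s["eef_pos"],s["eef_rot"])
c=cal("wrist");im,d=manip.camera("wrist");cv2.imwrite("pics/w1.png",im[:,:,::-1]);np.savez("w1.npz",im=im,d=d)
A=maskpts("wrist",d,np.ones((384,512),bool),c)
def rect(P): return [np.round(v,2) for v in cv2.minAreaRect(P[:,:2].astype(np.float32))]
box=(abs(A[:,0]-566)<110)&(abs(A[:,1]-237)<70)
w=A[box&(A[:,2]>38)&(A[:,2]<46)]; print("walls",len(w),rect(w))
r=manip.cut_out("stand","wrist")
for q in r[:3]:
    P=maskpts("wrist",d,q["mask"],c);P2=P[(P[:,2]>32)&(P[:,2]<39)];print(q["score"],q["position"],rect(P2) if len(P2)>5 else 0,np.median(P[:,2]))
    t=P[P[:,2]>55];print(len(t),t.mean(0) if len(t) else 0)
E
```

```text
clock: 1.5
eef_pos: [567.4, 236.1, 332.4]
eef_rot: [3.142, 0.0, 3.02]
wrist_force: [0.3, 1.0, -0.4]
finger_gap: 93.6
finger_force: 0.0
clock: 1.75
eef_pos: [565.9, 237.6, 332.5]
eef_rot: [-3.142, -0.0, 3.018]
wrist_force: [-0.3, 0.3, 0.9]
finger_gap: 93.9
finger_force: 0.0
1.75 [565.93807595 237.57066564 332.54599267] [-3.14156661e+00 -4.16811256e-04  3.01835018e+00]
walls 2210 [array([563.38, 238.5 ]), array([ 68.44, 169.88]), np.float64(82.95)]
0.87 [305.9, 329.4] [array([723.27, 268.57]), array([12.06,  4.64]), np.float64(72.71)] 28.944117904333723
0 0
0.74 [249.3, 8.1] [array([411.65, 249.95]), array([16.12,  4.59]), np.float64(16.56)] 28.683472031736216
0 0
0.62 [260.2, 187.1] [array([567.11, 238.09]), array([ 50.2 , 158.23]), np.float64(82.95)] 35.27546252127331
391 [591.34204322 235.11061354  60.25676758]
```

View pics/w1.png

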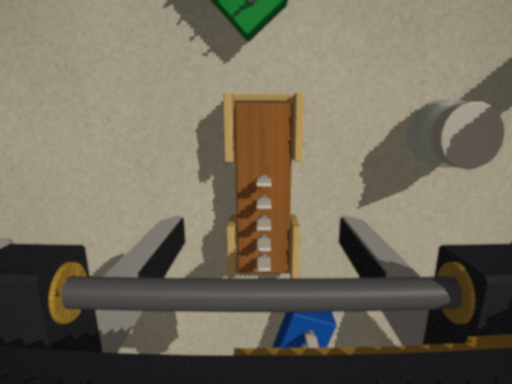

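The wrist picture shows the stand at (262,185), straight between the open fingers. Its tips are towards the bottom of the image, and the centre is at (567, 238). I'll descend and grip.

```bash
python3 -m creep '{"slide":[[0.1,0.05,-3],[0,0,-3],[0,0,-3],[0,0,-2],[0,0,-1.35],[0,0,0],[0,0,0]],"turn":[0,0,0,0,0,0,0],"claw":[1,1,1,1,1,1,1]}'
python3 -m creep '{"slide":[[0,0,0],[0,0,0],[0,0,0],[0,0,0],[0,0,0],[0,0,0]],"turn":[0,0,0,0,0,0],"claw":[0.7,0.5,0.45,0.4,0.4,0.4]}' 25
```

```text
clock: 2.72
eef_pos: [567.4, 238.0, 210.1]
eef_rot: [3.141, 0.001, 3.019]
wrist_force: [-0.4, 0.7, -0.1]
finger_gap: 94.0
finger_force: 0.0
clock: 3.48
eef_pos: [567.2, 237.9, 209.2]
eef_rot: [3.142, 0.0, 3.019]
wrist_force: [0.4, 0.0, 0.2]
finger_gap: 49.9
finger_force: 25.0
```

```bash
python3 -m creep '{"slide":[[0,0,0.5],[0,0,1],[0,0,1.5],[0,0,2],[0,0,1.5],[0,0,0.5],[0,0,0]],"turn":[0,0,0,0,0,0,0],"claw":[0.4,0.4,0.4,0.4,0.4,0.4,0.4]}'
python3 -m creep '{"slide":[[0,-1.5,0],[0,-3,0],[0,-4,0],[-0.3,-4,0],[-0.4,-4,0],[0,-3.5,0],[0,-2.5,0],[0,-1.3,0]],"turn":[0,0,0,0,0,0,0,0],"claw":[0.4,0.4,0.4,0.4,0.4,0.4,0.4,0.4]}'
python3 - <<'E'
from h import *
im,d=manip.camera("side");cv2.imwrite("pics/s2.png",cv2.resize(im[100:280,120:400,::-1],None,fx=2.5,fy=2.5))
E
```

```text
clock: 4.35
eef_pos: [567.1, 237.9, 279.3]
eef_rot: [3.141, 0.0, 3.019]
wrist_force: [-0.0, 0.6, -2.3]
finger_gap: 49.9
finger_force: 25.0
clock: 5.35
eef_pos: [559.9, -1.9, 278.7]
eef_rot: [-3.141, -0.001, 3.017]
wrist_force: [-0.7, 0.7, -1.4]
finger_gap: 49.9
finger_force: 25.0
```

View pics/s2.png

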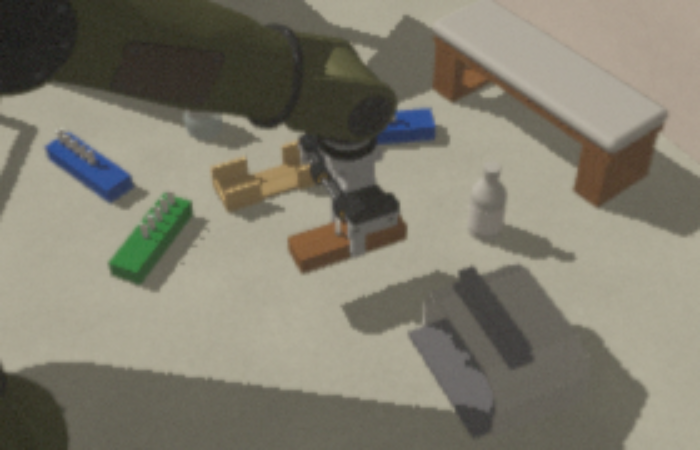

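The stand hangs level at about (347,243) in the crop, the cradle is empty, and the table below is free. I'll lower it.

```bash
python3 -m creep '{"slide":[[0,0,-1.5],[0,0,-2.5],[0,0,-1.8],[0,0,-1],[0,0,-0.5],[0,0,0],[0,0,0]],"turn":[0,0,0,0,0,0,0],"claw":[0.4,0.4,0.4,0.4,0.4,0.4,0.4]}'
python3 -m creep '{"slide":[[0,0,-0.1],[0,0,-0.1],[0,0,-0.1],[0,0,0]],"turn":[0,0,0,0],"claw":[0.4,0.4,0.4,0.4]}'
```

```text
clock: 6.28
eef_pos: [560.3, -0.1, 206.8]
eef_rot: [3.142, 0.001, 3.019]
wrist_force: [0.2, 0.8, -1.2]
finger_gap: 49.6
finger_force: 25.0
clock: 6.78
eef_pos: [560.2, -0.1, 203.2]
eef_rot: [-3.142, 0.0, 3.019]
wrist_force: [0.7, 0.0, -1.3]
finger_gap: 49.8
finger_force: 25.0
```

```bash
python3 -m creep '{"slide":[[0,0,-0.05],[0,0,0]],"turn":[0,0],"claw":[0.4,0.4]}'
python3 -m creep '{"slide":[[0,0,-0.05],[0,0,0]],"turn":[0,0],"claw":[0.4,0.4]}'
```

```text
clock: 7.02
eef_pos: [560.2, -0.1, 203.1]
eef_rot: [-3.142, 0.0, 3.019]
wrist_force: [-3.2, -0.5, 5.5]
finger_gap: 50.0
finger_force: 25.0
clock: 7.28
eef_pos: [560.2, -0.1, 203.1]
eef_rot: [-3.142, 0.0, 3.019]
wrist_force: [-7.4, -1.2, 13.3]
finger_gap: 49.9
finger_force: 25.0
```

```bash
python3 -m creep '{"slide":[[0,0,0.05],[0,0,0.05],[0,0,0],[0,0,0],[0,0,0],[0,0,0]],"turn":[0,0,0,0,0,0],"claw":[0.4,0.4,0.5,0.7,0.9,1]}'
python3 -m creep '{"slide":[[0,0,1],[0,0,3],[0,0,4],[0,0,4],[-2,0.25,0],[-3,0.4,0],[-1.45,0.15,0],[0,0,0]],"turn":[0,0,0,0,0,0,0,0],"claw":[1,1,1,1,1,1,1,1]}'
cat > look.py <<'E'
from h import *
import sys
s=manip.read_state();print(s["clock"],s["eef_pos"].round(1),s["eef_rot"].round(4))
c=cal("wrist");im,d=manip.camera("wrist");cv2.imwrite("pics/%s.png"%sys.argv[1],im[:,:,::-1])
for q in manip.cut_out("stand","wrist")[:4]:
    P=maskpts("wrist",d,q["mask"],c);
    if len(P)<200: continue
    P2=P[abs(P[:,2]-np.median(P[:,2]))<4];print(q["score"],np.round(q["position"]),*[np.round(v,2) for v in cv2.minAreaRect(P2[:,:2].astype(np.float32))],np.median(P[:,2]))
    t=P[P[:,2]>np.median(P[:,2])+18];print(len(t),t.mean(0) if len(t) else 0)
E
python3 look.py w2
```

```text
clock: 8.02
eef_pos: [560.2, -0.1, 203.1]
eef_rot: [3.142, 0.0, 3.019]
wrist_force: [0.1, -0.6, -0.4]
finger_gap: 76.5
finger_force: 0.0
clock: 9.02
eef_pos: [495.3, 8.0, 324.0]
eef_rot: [3.142, 0.001, 3.019]
wrist_force: [-0.0, 0.5, 0.1]
finger_gap: 94.0
finger_force: 0.0
9.025 [495.3   8.  324. ] [3.1415e+00 1.1000e-03 3.0190e+00]
0.84 [261. 232.] [559.45  -0.89] [ 50.31 159.64] 83.12 29.277380774741317
332 [579.60192196  -3.41483296  53.35687781]
0.84 [485.  29.] [378.28 227.69] [96.53 42.17] 35.01 28.334606972399172
0 0
```

View pics/w2.png

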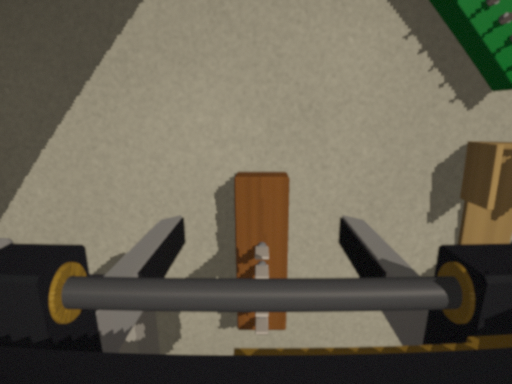

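The stand is upright on the table at (262,250), with its bare tail between the fingers and the tips towards the bottom of the image. The TCP is already over the tail, at about stand x = -65 mm. I'll descend and grip harder.

```bash
python3 -m creep '{"slide":[[0,0,-3],[0,0,-4],[0,0,-3],[0,0,-1.5],[0,0,-0.6],[0,0,0],[0,0,0]],"turn":[0,0,0,0,0,0,0],"claw":[1,1,1,1,1,1,1]}'
python3 -m creep '{"slide":[[0,0,0],[0,0,0],[0,0,0],[0,0,0],[0,0,0],[0,0,0]],"turn":[0,0,0,0,0,0],"claw":[0.7,0.55,0.5,0.45,0.4,0.4]}' 20
python3 -m creep '{"slide":[[0,0,0],[0,0,0.3],[0,0,0.7],[0,0,1],[0,0,1],[0,0,0.5],[0,0,0],[0,0,0]],"turn":[0,0,0,0,0,0,0,0],"claw":[0.4,0.4,0.4,0.4,0.4,0.4,0.4,0.4]}' 58
python3 look.py w3
python3 - <<'E'
from h import *
print(manip.read_state()["moment"])
im,d=manip.camera("side");cv2.imwrite("pics/s3.png",cv2.resize(im[140:260,200:380,::-1],None,fx=4,fy=4))
for r in manip.cut_out("stand","side"):
    P=maskpts("side",d,r["mask"]);P=P[abs(P[:,1])<60]
    if len(P)>50:
        Q=P[(P[:,2]<78)]; x=Q[:,0]; print(r["position"],len(Q));
        for a in range(470,650,20):
            w=Q[(x>a)&(x<a+20)]; 
            if len(w): print(a,np.percentile(w[:,2],[10,50,90]).round(1))
E
```

```text
clock: 10.0
eef_pos: [496.0, 7.9, 203.0]
eef_rot: [3.141, 0.002, 3.019]
wrist_force: [-0.0, -0.1, -0.2]
finger_gap: 94.0
finger_force: 0.0
clock: 10.75
eef_pos: [495.7, 7.9, 202.1]
eef_rot: [-3.142, -0.0, 3.019]
wrist_force: [0.4, 0.9, 1.0]
finger_gap: 49.7
finger_force: 20.0
clock: 11.75
eef_pos: [495.6, 7.9, 236.9]
eef_rot: [-3.142, -0.0, 3.019]
wrist_force: [-0.5, 1.0, -1.7]
finger_gap: 49.4
finger_force: 58.0
11.75 [495.6   7.9 236.9] [-3.1415e+00 -5.0000e-04  3.0188e+00]
0.92 [260. 261.] [518.94   3.93] [50.46 79.22] 82.57 63.85340414074665
36 [474.20358406  10.53296059 151.27424446]
[ 0.02494295  0.09747289 -0.0558261 ]
[264.9, 199.4] 393
470 [45.9 60.7 66.5]
490 [54.8 64.7 67.5]
510 [43.7 53.9 62.6]
530 [43.9 53.5 63.7]
550 [45.3 62.2 66.8]
570 [46.2 64.  68.5]
590 [50.8 64.7 68.3]
610 [49.4 64.6 69.6]
630 [55.  63.7 67.6]
```

View pics/s3.png

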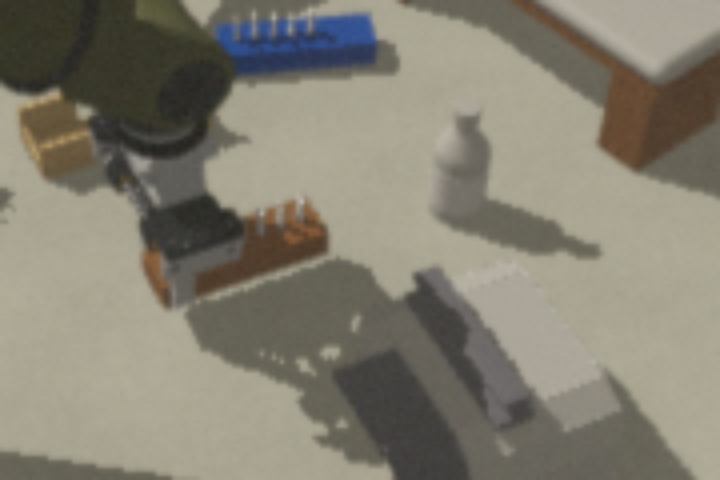

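Held level by the tail: the brown stand is at (235,250) in the crop, with its underside about 35 mm up, and the tips are free. I'll draw back and then move across to the front of the mouth.

```bash
python3 -m creep '{"slide":[[-1,0,0],[-2.5,0,0],[-2.5,-1,0],[-1.5,-2.5,0],[-0.5,-3.5,0],[0,-4,0],[0,-4,0],[0,-3,0]],"turn":[0,0,0,0,0,0,0,0],"claw":[0.4,0.4,0.4,0.4,0.4,0.4,0.4,0.4]}'
python3 -m creep '{"slide":[[0,-2,0],[0,-1.1,0],[0,0,0],[0,0,0]],"turn":[0,0,0,0],"claw":[0.4,0.4,0.4,0.4]}'
cat > lamp.py <<'E'
from h import *
s=manip.read_state();print(s["clock"],s["eef_pos"].round(1),s["eef_rot"].round(4))
def R(P): return [np.round(v,2) for v in cv2.minAreaRect(P[:,:2].astype(np.float32))]
for n in("wrist","top"):
    c=cal(n);im,d=manip.camera(n);cv2.imwrite("pics/l_%s.png"%n,im[:,:,::-1])
    A=maskpts(n,d,np.ones((384,512),bool),c)
    A=A[(A[:,0]>450)&(A[:,0]<760)&(A[:,1]<-90)&(A[:,1]>-380)]
    for nm,lo,hi in(("bar",119,132),("roof",88,102),("floor",6,14)):
        w=A[(A[:,2]>lo)&(A[:,2]<hi)]
        if len(w)>30: print(n,nm,len(w),R(w),np.median(w[:,2]).round(1))
    r=A[(A[:,2]>88)&(A[:,2]<102)]
    if len(r)>100:
        # front roof edge: min x by y bin
        b=[(y,np.sort(r[(abs(r[:,1]-y)<3)][:,0])[:3].mean()) for y in range(-310,-145,6) if (abs(r[:,1]-y)<3).sum()>4]
        b=np.array(b); k=np.polyfit(b[:,0],b[:,1],1); print("front edge: slope",k[0],"x at y=-225",np.polyval(k,-225),np.std(b[:,1]-np.polyval(k,b[:,0])))
    for q in manip.cut_out("stand",n)[:4]:
        P=maskpts(n,d,q["mask"],c);P=P[P[:,1]<-120]
        if len(P)>100:
            P2=P[abs(P[:,2]-np.median(P[:,2]))<4];print(n,"stand",R(P2),np.median(P[:,2]))
            t=P[P[:,2]>np.median(P[:,2])+17]; print("tips",t.mean(0) if len(t) else 0)
E
python3 lamp.py
```

```text
clock: 12.95
eef_pos: [415.0, -173.4, 237.2]
eef_rot: [-3.142, -0.0, 3.018]
wrist_force: [0.0, -0.6, -1.0]
finger_gap: 49.4
finger_force: 58.0
clock: 13.45
eef_pos: [415.6, -202.5, 237.1]
eef_rot: [3.141, -0.0, 3.019]
wrist_force: [-0.7, -0.6, -1.4]
finger_gap: 49.7
finger_force: 58.0
13.45 [ 415.6 -202.5  237.1] [ 3.1414e+00 -2.0000e-04  3.0193e+00]
wrist stand [array([ 438.97, -206.3 ]), array([50.27, 79.03]), np.float64(83.34)] 64.05801542140287
tips [ 397.87308486 -195.83652597  160.25515704]
top bar 502 [array([ 634.38, -230.22]), array([149.7 ,  25.28]), np.float64(82.43)] 126.3
top roof 2063 [array([ 604.19, -224.92]), array([169.61, 241.97]), np.float64(82.63)] 96.2
top floor 796 [array([ 614.42, -224.73]), array([282.61, 279.09]), np.float64(3.11)] 10.5
front edge: slope -0.024533847850686026 x at y=-225 584.1597243344537 29.48227788571393
top stand [array([ 507.08, -213.6 ]), array([ 49.77, 104.06]), np.float64(82.51)] 65.6568937078199
tips [ 510.04421186 -204.48580889  138.02440077]
```

View pics/l_wrist.png

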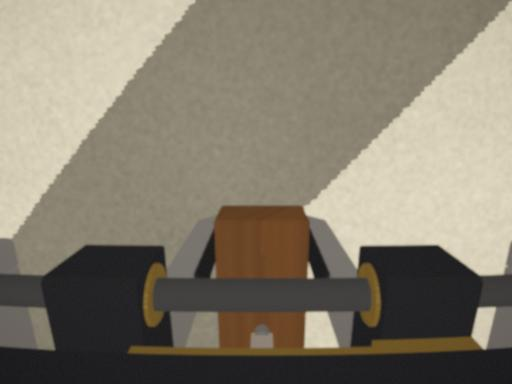

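The wrist picture shows only the gripped tail at (262,250). The top camera shows the stand parallel to the lamp axis (both about -7.5°) and within about 1 mm of mid-width. The distance to home is about (+114.8, -15) mm. I'll lower to 4 mm above the lamp floor and go in.

```bash
python3 -m creep '{"slide":[[0,-0.07,-0.7],[0,0,-0.9],[0,0,-0.5],[1,-0.12,0],[2,-0.25,0],[2,-0.25,0],[2,-0.25,0],[1,-0.13,0]],"turn":[0,0,0,0,0,0,0,0],"claw":[0.4,0.4,0.4,0.4,0.4,0.4,0.4,0.4]}'
python3 -m creep '{"slide":[[1,-0.12,0],[1,-0.12,0],[0.7,-0.09,0],[0.3,-0.04,0],[0,0,0],[0,0,0]],"turn":[0,0,0,0,0,0],"claw":[0.4,0.4,0.4,0.4,0.4,0.4]}'
python3 -m creep '{"slide":[[0,0,-0.2],[0,0,-0.1],[0,0,-0.05],[0,0,0]],"turn":[0,0,0,0],"claw":[0.4,0.4,0.4,0.4]}'
```

```text
clock: 14.65
eef_pos: [496.8, -213.9, 216.2]
eef_rot: [-3.141, 0.0, 3.019]
wrist_force: [-0.3, -0.9, -2.4]
finger_gap: 49.9
finger_force: 58.0
clock: 15.4
eef_pos: [525.5, -217.5, 216.1]
eef_rot: [3.142, -0.0, 3.019]
wrist_force: [0.5, -1.1, -2.0]
finger_gap: 49.8
finger_force: 58.0
clock: 15.9
eef_pos: [525.7, -217.5, 212.6]
eef_rot: [3.142, -0.0, 3.019]
wrist_force: [0.3, 0.3, -1.6]
finger_gap: 49.6
finger_force: 58.0
```

```bash
python3 -m creep '{"slide":[[0,0,-0.05],[0,0,0]],"turn":[0,0],"claw":[0.4,0.4]}'
python3 -m creep '{"slide":[[0.2,-0.025,0],[0.1,-0.01,0],[0,0,0]],"turn":[0,0,0],"claw":[0.4,0.4,0.4]}'
```

```text
clock: 16.15
eef_pos: [525.7, -217.5, 212.2]
eef_rot: [-3.142, 0.0, 3.019]
wrist_force: [-0.6, 0.3, -0.9]
finger_gap: 49.7
finger_force: 58.0
clock: 16.52
eef_pos: [528.8, -217.9, 212.2]
eef_rot: [-3.142, 0.0, 3.019]
wrist_force: [0.3, 0.3, -1.4]
finger_gap: 49.8
finger_force: 58.0
```

```bash
python3 -m creep '{"slide":[[0.1,-0.012,0],[0,0,0]],"turn":[0,0],"claw":[0.4,0.4]}'
python3 -m creep '{"slide":[[0.1,-0.012,0],[0,0,0]],"turn":[0,0],"claw":[0.4,0.4]}'
python3 -m creep '{"slide":[[0.05,-0.006,0],[0,0,0]],"turn":[0,0],"claw":[0.4,0.4]}'
```

```text
clock: 16.77
eef_pos: [529.7, -218.0, 212.2]
eef_rot: [-3.142, 0.0, 3.019]
wrist_force: [0.6, -0.8, -1.1]
finger_gap: 49.5
finger_force: 58.0
clock: 17.02
eef_pos: [530.7, -218.1, 212.2]
eef_rot: [-3.142, 0.0, 3.019]
wrist_force: [0.2, 0.0, -0.1]
finger_gap: 49.9
finger_force: 58.0
clock: 17.27
eef_pos: [531.1, -218.2, 212.1]
eef_rot: [3.142, -0.0, 3.019]
wrist_force: [-2.8, -0.1, 1.5]
finger_gap: 49.3
finger_force: 58.0
```

```bash
python3 -m creep '{"slide":[[0.05,-0.006,0],[0,0,0]],"turn":[0,0],"claw":[0.4,0.4]}'
python3 -c "
from h import *
print(manip.read_state()['moment'].round(2))"
python3 -m creep '{"slide":[[0,0,-0.05],[0,0,0]],"turn":[0,0],"claw":[0.4,0.4]}'
```

```text
clock: 17.52
eef_pos: [531.4, -218.3, 212.2]
eef_rot: [3.141, -0.002, 3.019]
wrist_force: [-8.3, 1.0, 4.8]
finger_gap: 49.7
finger_force: 58.0
[ 0.13  1.26 -0.01]
clock: 17.77
eef_pos: [531.3, -218.2, 212.1]
eef_rot: [3.141, -0.001, 3.019]
wrist_force: [-10.0, 2.0, 11.1]
finger_gap: 49.6
finger_force: 58.0
```

It is home against the back wall and on the floor, so I'll release gently, back away and check.

```bash
python3 -m creep '{"slide":[[0,0,0.05],[0,0,0],[0,0,0]],"turn":[0,0,0],"claw":[0.4,0.4,0.4]}' 10
python3 -m creep '{"slide":[[0,0,0],[0,0,0],[0,0,0],[0,0,0],[0,0,0],[0,0,0]],"turn":[0,0,0,0,0,0],"claw":[0.5,0.6,0.75,0.9,1,1]}'
python3 -m creep '{"slide":[[0,0,2],[0,0,4],[-1,0,5],[-2,0,5],[-1,0,3],[0,0,0],[0,0,0]],"turn":[0,0,0,0,0,0,0],"claw":[1,1,1,1,1,1,1]}'
python3 lamp.py
```

```text
clock: 18.15
eef_pos: [531.4, -218.2, 212.1]
eef_rot: [3.141, -0.001, 3.019]
wrist_force: [-6.4, 0.6, 2.8]
finger_gap: 49.8
finger_force: 10.0
clock: 18.9
eef_pos: [531.7, -218.2, 212.2]
eef_rot: [-3.142, 0.0, 3.019]
wrist_force: [-0.3, -0.2, 0.5]
finger_gap: 92.2
finger_force: 0.0
clock: 19.77
eef_pos: [491.8, -218.2, 401.0]
eef_rot: [3.141, -0.001, 3.019]
wrist_force: [0.3, -0.4, -0.7]
finger_gap: 94.1
finger_force: 0.0
19.775 [ 491.8 -218.2  401. ] [ 3.1411e+00 -1.3000e-03  3.0188e+00]
wrist bar 3074 [array([ 633.75, -231.57]), array([150.37,  24.87]), np.float64(83.38)] 125.0
wrist roof 1079 [array([ 648.56, -234.01]), array([153.22,  63.73]), np.float64(83.28)] 101.3
wrist floor 4739 [array([ 571.88, -223.71]), array([199.4 , 113.65]), np.float64(82.78)] 9.3
front edge: slope 0.0472083704002091 x at y=-225 620.3090313586487 10.745569757528353
wrist stand [array([ 563.78, -222.96]), array([50.1 , 97.69]), np.float64(82.93)] 39.153356182443815
tips [ 579.06226971 -224.73361443   76.50428002]
top bar 476 [array([ 634.31, -230.33]), array([149.38,  25.18]), np.float64(82.35)] 126.5
top roof 1903 [array([ 656.79, -231.33]), array([167.98, 135.42]), np.float64(82.54)] 96.3
top floor 363 [array([ 604.03, -233.51]), array([280.22, 309.32]), np.float64(88.63)] 10.5
front edge: slope -0.2897251083736208 x at y=-225 605.3103798641278 17.385943615517093
top stand [array([ 557.37, -221.87]), array([49.79, 84.11]), np.float64(83.26)] 40.776698891576075
tips [ 569.49149021 -206.32114772  142.16404763]
```

View pics/l_wrist.png

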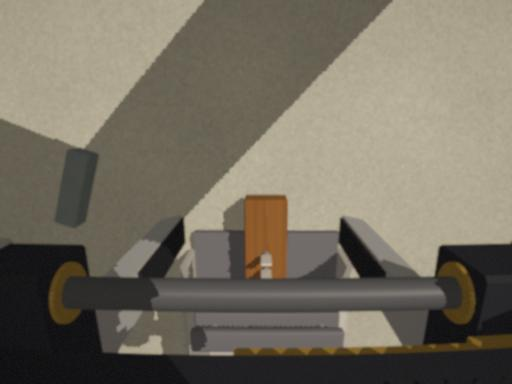

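The stand is home: it is straight at (265,240), with its tail end at x = 515 (515 expected), and within 1 mm of mid-width. I'll close the fingers and go above the bar's middle at (634, -230.8).

```bash
python3 -m creep '{"slide":[[2,-0.2,0],[4,-0.35,0],[4,-0.35,0],[3,-0.26,0],[1.23,-0.1,0],[0,0,-1],[0,0,-2],[0,0,-2]],"turn":[0,0,0,0,0,0,0,0],"claw":[0.5,0,0,0,0,0,0,0]}' 10
python3 -m creep '{"slide":[[0,0,-1.3],[0,0,-0.7],[0,0,0],[0,0,0]],"turn":[0,0,0,0],"claw":[0,0,0,0]}'
python3 -c "
from h import *
s=manip.read_state();print(s['moment'].round(3),s['eef_pos'])
im,d=manip.camera('top')
for q in ('bar','bar_left','bar_right','bar_mid'):
    for r in manip.cut_out(q,'top')[:1]:
        P=maskpts('top',d,r['mask']);print(q,r['score'],r['position'],np.median(P,0))
P=maskpts('top',d,np.ones((384,512),bool));f=P[(abs(P[:,0]-634)<40)&(abs(P[:,1]+230)<50)&(P[:,2]>135)&(P[:,2]<200)]
print(len(f),f.min(0) if len(f) else 0,f.max(0) if len(f) else 0)
"
```

```text
clock: 20.98
eef_pos: [633.4, -230.8, 350.6]
eef_rot: [3.141, -0.001, 3.019]
wrist_force: [0.5, -0.8, -0.3]
finger_gap: 17.1
finger_force: 0.0
clock: 21.48
eef_pos: [634.0, -230.9, 332.9]
eef_rot: [-3.141, 0.001, 3.019]
wrist_force: [0.1, -0.1, 0.1]
finger_gap: 0.5
finger_force: 0.0
[-0.042 -0.026 -0.012] [ 634.01109127 -230.87061559  332.89767019]
0 0 0
```

```bash
python3 -m creep '{"slide":[[0,0,-0.4],[0,0,-0.3],[0,0,-0.2],[0,0,-0.2],[0,0,-0.2],[0,0,0]],"turn":[0,0,0,0,0,0],"claw":[0,0,0,0,0,0]}'
python3 -c "
from h import *
s=manip.read_state();print(s['moment'].round(3),s['wrist_force'].round(2))"
```

```text
clock: 22.48
eef_pos: [634.0, -230.8, 319.4]
eef_rot: [-3.142, 0.0, 3.019]
wrist_force: [-3.7, 1.8, 6.6]
finger_gap: 0.6
finger_force: 2.9
[ 0.287  0.563 -0.001] [-3.73  1.82  6.56]
```

```bash
python3 -m creep '{"slide":[[0,0,-0.15],[0,0,-0.15],[0,0,-0.1],[0,0,0]],"turn":[0,0,0,0],"claw":[0,0,0,0]}'
python3 -m creep '{"slide":[[0,0,-0.07],[0,0,0]],"turn":[0,0],"claw":[0,0]}'
```

```text
clock: 22.98
eef_pos: [634.0, -230.8, 315.7]
eef_rot: [-3.141, 0.0, 3.019]
wrist_force: [-3.2, 1.5, 8.0]
finger_gap: 0.4
finger_force: 4.0
clock: 23.22
eef_pos: [633.9, -230.8, 315.4]
eef_rot: [-3.141, 0.001, 3.019]
wrist_force: [-4.8, 1.6, 10.0]
finger_gap: 0.6
finger_force: 5.1
```

```bash
python3 -m creep '{"slide":[[0,0,-0.05],[0,0,0]],"turn":[0,0],"claw":[0,0]}'
python3 -c "
from h import *
for n in('side','top'):
  im,d=manip.camera(n);P=maskpts(n,d,np.ones((384,512),bool))
  u=np.array([np.sin(.123),np.cos(.123)]);q=(P[:,:2]-[634.1,-230.8]);s=q@u;t=q@np.array([u[1],-u[0]])
  for a in(-65,-50,50,65):
    w=P[(abs(s-a)<9)&(abs(t)<9)&(P[:,2]>105)&(P[:,2]<132),2];print(n,a,len(w),np.median(w).round(2) if len(w) else 0)
print(manip.read_state()['moment'].round(2))"
```

```text
clock: 23.48
eef_pos: [633.9, -230.8, 315.4]
eef_rot: [-3.141, 0.001, 3.019]
wrist_force: [-6.9, 2.7, 14.0]
finger_gap: 0.4
finger_force: 6.6
side -65 29 115.71
side -50 26 116.25
side 50 24 116.04
side 65 19 115.99
top -65 0 0
top -50 0 0
top 50 11 115.93
top 65 8 115.78
[0.54 1.3  0.01]
```

Fully down (top at 116 mm, 10 mm of travel), both ends even, 14 N. I'll hold for over a second, then release.

```bash
python3 -m creep '{"slide":[[0,0,0],[0,0,0],[0,0,0],[0,0,0],[0,0,0],[0,0,0],[0,0,0],[0,0,0]],"turn":[0,0,0,0,0,0,0,0],"claw":[0,0,0,0,0,0,0,0]}'
python3 -m creep '{"slide":[[0,0,0],[0,0,0],[0,0,0.15],[0,0,0.2],[0,0,0.3],[0,0,0.3],[0,0,0.3],[0,0,0.5]],"turn":[0,0,0,0,0,0,0,0],"claw":[0,0,0,0,0,0,0,0]}'
python3 -m creep '{"slide":[[0,0,1],[0,0,3],[0,0,4],[0,0,3],[-3,0,1],[-5,0,0],[-4,0,0],[0,0,0]],"turn":[0,0,0,0,0,0,0,0],"claw":[0,0,0,0,0,0,0,0]}'
python3 lamp.py
```

```text
clock: 24.58
eef_pos: [633.9, -230.8, 315.3]
eef_rot: [-3.141, 0.001, 3.019]
wrist_force: [-6.8, 2.4, 14.0]
finger_gap: 0.2
finger_force: 6.6
clock: 25.58
eef_pos: [634.0, -230.8, 331.2]
eef_rot: [3.141, -0.001, 3.019]
wrist_force: [0.4, 0.2, -0.3]
finger_gap: 0.4
finger_force: 0.0
clock: 26.58
eef_pos: [512.3, -230.9, 452.9]
eef_rot: [-3.141, 0.001, 3.018]
wrist_force: [0.6, 0.5, 1.4]
finger_gap: 0.6
finger_force: 0.0
26.575 [ 512.3 -230.9  452.9] [-3.1409e+00  1.4000e-03  3.0176e+00]
wrist roof 491 [array([ 656.77, -233.62]), array([153.99, 135.28]), np.float64(82.97)] 94.7
wrist floor 3195 [array([ 569.89, -222.54]), array([197.85, 106.92]), np.float64(81.95)] 9.2
front edge: slope -0.09663869762995149 x at y=-225 607.0456128950879 34.93693075916214
wrist stand [array([ 563.37, -222.81]), array([49.6 , 96.72]), np.float64(83.83)] 39.088078081727815
tips [ 504.59144989 -221.86407208  265.06738373]
top bar 456 [array([ 635.06, -225.31]), array([138.76,  24.59]), np.float64(82.34)] 126.3
top roof 1778 [array([ 656.29, -232.49]), array([163.41, 135.97]), np.float64(82.61)] 96.2
top floor 414 [array([ 612.25, -193.88]), array([205.79, 307.98]), np.float64(80.53)] 10.4
front edge: slope -0.21212407544678313 x at y=-225 607.9343743856303 15.012273851742547
top stand [array([ 557.08, -219.28]), array([45.8 , 83.89]), np.float64(83.56)] 39.89204685028187
tips 0
```

View pics/l_wrist.png

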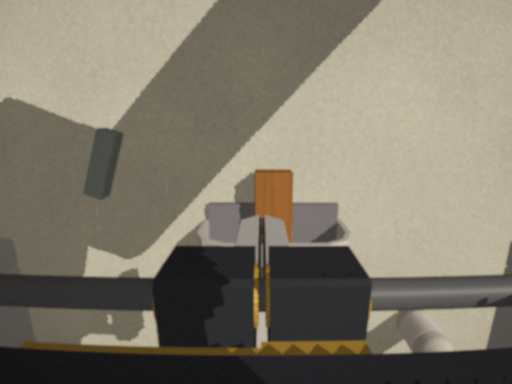

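The bar is back up at 126 mm, the stand at (272,205) is unmoved in the lamp, the buffer and bottle are untouched, and the gripper is clear of everything.

```bash
python3 -c "
from cell import manip
print(manip.sign_off())"
```

```text
the job is handed in; nothing more can be done
None
```

The job is handed in: the brown stand lies upright, straight, about mid-width and home against the lamp's back wall, and the bar was pressed evenly, held fully down for over a second and released, at about 27 s on the clock.

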